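# Flip the storage jars shut

## Robot

A 6-joint arm with a two-finger parallel gripper is mounted at the origin on a cart in front of the work surface, level with it; the furniture and walls round the work are solid. World frame = base frame: x ahead of the robot, y to its left, z up, the work surface at z = 0. Lengths are in m, angles in rad, forces in N, time in s.
With the tool pointing down it reaches from about 0.375 to 0.9 m from the base axis. Payload 3.1 kg.
Tool frame: the origin (TCP) lies at the very end of the fingers, on their centre line; the grasp point (between the pads) lies 19 mm behind it; z points along the fingers, y is the line along which they close (so a half turn about z gives the same grasp; the last joint's range is limited). The gripper opens to 85 mm and grips with 20 to 120 N. Pads are 22 mm wide; open, the fingers measure 114 mm over their backs; the gripper's body (76 mm by 85 mm) begins 54 mm behind the grasp point. The pads swing forward as they close: fully open they stand 13 mm farther back than shut.
Start: joints at [0.947, 0.527, 1.433, -0, 1.181, -0.178], TCP at [0.269, 0.564, 0.205] pointing down, gripper open.
Joint ranges: [-3.08, 3.08], [-0.75, 2.2], [0.22, 2.44], [-1.43, 4.57], [0, 2.65], [-2.85, 2.85]. Speed limits (rad/s): [2.79, 2.79, 3.14, 3.14, 3.14, 3.14].

## Interface

Orientations are given as a unit quaternion [w, x, y, z].
In Python, from workcell import * gives the robot as it stands.
- The arm moves only by the tool carry_out, never from a script. Its argument "motion" is a list that holds one entry, the list of rows, each a list of 7 numbers: the finger opening in m, from 0 to 0.0854, then the shift along the tool's x, y, z in m, then the turn, a rotation vector about the tool's x, y, z in degrees. In form: [[[grip, x, y, z, rx, ry, rz], ...]]. A call has exactly 8 rows; each row is the pose to reach, as a shift and turn from the pose commanded when the call began, along the tool's axes at that moment; what a row does not reach only later rows make up. A row lasts 1/10 s, in which the tool goes at most 50 mm and 8.59 degrees, less where a joint would pass 70% of its speed; a pose out of reach is approached as far as the arm can. A call with a gripper value outside its range is refused whole. The fingers move at their own pace and stop on an object; the grip force is fixed at half the most. Time passes only in rows, so rows that repeat a pose let the fingers close, or fill a call up. It gives the time, the measured TCP pose, the force, the opening and the grip force at its end, in the units of the state.
- observe(): the state, without advancing time (a new reading comes with each control period).
- camera(name): name is "scene" or "top"; returns a dict with "image" (420x560x3 uint8, red, green, blue), "z_map" (420x560 float32, m along the optical axis (not along the pixel's ray), 0 where there is no reading), "fx", "fy", "cx", "cy" (pixels), "T" (4x4, takes a point from camera to world coordinates). Camera axes: x right, y down, z forward; pixel columns grow to the right and rows downward; lengths in m; the calibration is good to about 2 mm. A picture is of the moment at which its call begins.
- sign_off(): hands the job in; it is judged then, once.
The state is a dict: "t": time; "joints": joint angles; "qvel": joint speeds; "tau": joint torques, N m; "tcp_pos": TCP position; "tool_rot": TCP orientation; "force": force on the tool from outside, world axes, zero at the start; "wrist_torque": the same for the moment, N m; "finger_gap": opening from 0.0 (shut) to 1.0 (fully open); "gripper_force": force on a finger pad.
Only numpy, scipy, OpenCV 4.12 (cv2) and the standard library are available. Lean on these libraries where they do the work, as an engineer would, in place of code of your own. Each camera call takes 0.05 s, during which the arm holds its last target. There are 200 camera calls.

## Task

The hinged lids of the two glass storage jars on the worktop stand open. Without gripping or lifting anything, push each lid over from behind with the fingertips, in either order, and gently press it fully shut. The jars must stay standing where they are, and the things round them stay put.

Things in the scene. Friction and masses are not known exactly. Their poses are not given: they have to be found in the camera images.
- tall_jar: Taller clip-top glass storage jar standing loose on the worktop, 0.47 to 0.75 kg, body about 92 mm across, its flat lid closed 170 mm high. Origin: centre of the underside; z up; its front is the -x side, and the lid is hinged at the back, at x = +43 mm, z = 156 mm, on an axis along y.
- tall_jar_lid (a joint): Lid of the taller jar, rad: 0 closed, 1.57 upright, 1.92 leaning back at its stop (starts there or near). A flat disc 76 mm wide and 13 mm thick; its free edge lies 79 mm from the hinge. Open, its outer face looks to the jar's back (+x). Stiff, damped hinge: stays near upright, sinks shut slowly when less than half open.
- short_jar: Shorter clip-top glass storage jar standing loose on the worktop, 0.47 to 0.75 kg, body about 92 mm across, its flat lid closed 135 mm high. Origin: centre of the underside; z up; its front is the -x side, and the lid is hinged at the back, at x = +43 mm, z = 121 mm, on an axis along y.
- short_jar_lid (a joint): Lid of the shorter jar, rad: 0 closed, 1.57 upright, 1.92 leaning back at its stop (starts there or near). A flat disc 76 mm wide and 13 mm thick; its free edge lies 79 mm from the hinge. Open, its outer face looks to the jar's back (+x). Stiff, damped hinge: stays near upright, sinks shut slowly when less than half open.
- mug: Bystander: two-tone mug, 86 x 116 x 94 mm with its handle, in a row with the jars. Origin: its underside.
- tin: Bystander: small food tin, 57 mm across, 72 mm tall, at the back left. Origin: centre of the underside.
- cup: Bystander: small white espresso cup, 64 x 93 x 51 mm with its handle, at the back right. Origin: its underside.
- spice_jar: Bystander: spice jar with a red cap, 45 mm across, 106 mm tall, at the back. Origin: centre of the underside.
- capsule: Bystander: coffee capsule, 37 mm across, 28 mm tall, in the row of the jars. Origin: centre of the underside.
- garlic: Bystander: bulb of garlic, about 50 mm, in the row of the jars. Origin: its underside.

How it is judged:
At the end, for the whole second after the job is handed in: Both lids are shut (within 0.06 rad); both jars stand upright (within 0.04 rad), at rest, within 3 cm of where they were; the other things are within 3 cm of their places (value of joint each of tall_jar_lid, short_jar_lid below 0.06 rad and angle between each of tall_jar, short_jar's own z axis and vertical below 0.04 rad and distance of each of tall_jar, short_jar, mug, tin, cup, spice_jar, capsule, garlic from where it was at the start of the episode below 0.03 m and linear speed of each of tall_jar, short_jar below 0.02 m/s); the robot touches nothing.
It fails at once if a jar is lifted off the worktop (height (world z) of any of tall_jar, short_jar above 0.015 m).
It fails at once if a jar is tipped by more than 0.25 rad (angle between any of tall_jar, short_jar's own z axis and vertical above 0.25 rad).
It fails at once if a jar or its lid is pushed, pressed or gripped with over 30 N (contact force between the arm and tall_jar above 30 N or contact force between the arm and short_jar above 30 N).
It fails at once if a jar is shoved more than 3 cm away (distance of any of tall_jar, short_jar from where it was at the start of the episode above 0.03 m).
It fails at once if one of the other things is moved by more than 3 cm (distance of any of mug, tin, cup, spice_jar, capsule, garlic from where it was at the start of the episode above 0.03 m).
It also fails if it takes over 58 s, if anything falls off the work surface, if the arm or the gripper's body presses on something with over 40 N, if the wrist force passes 120 N, or if a joint passes its speed limit or range.

## Working session

There is one attempt and no reset: what is moved stays moved. The work goes in short steps, Python scripts to look and compute and a tool call to move; the robot and the scene stay as the last step left them, time stands still between calls to the robot, and variables do not carry over. Pictures are saved under pics/ and viewed, at most 10 in all, crops included, and the job is handed in when it is done.

Besides the shell and the picture viewer there is one more tool, called after "Request:" as name(argument=value, ...) on one line, values as JSON. carry_out: Moves the arm, as the interface text tells. Its arguments: {"type":"object","properties":{"motion":{"type":"array"}},"required":["motion"]}

```bash
mkdir -p pics; ls
python3 - <<'E'
from workcell import *
import cv2,numpy as np
for n in("scene","top"):
    c=camera(n); cv2.imwrite(f"pics/{n}0.png",c["image"][:,:,::-1]); np.savez(f"{n}0.npz",**c)
    print(n,c["fx"],c["fy"],c["cx"],c["cy"],np.round(c["T"],3).tolist())
print(observe())
E
```

```text
pics
scene 461.5238286714577 461.5238286714577 276.7230584177321 208.72170364801974 [[0.664, -0.498, 0.558, 0.057], [-0.747, -0.447, 0.492, -0.608], [0.005, -0.744, -0.669, 0.746], [0.0, 0.0, 0.0, 1.0]]
top 410.68332766963465 410.68332766963465 280.8413062026121 209.2964425090903 [[0.015, -0.989, 0.147, 0.408], [-1.0, -0.017, -0.013, -0.167], [0.016, -0.147, -0.989, 1.134], [0.0, 0.0, 0.0, 1.0]]
{'t': 0.1, 'joints': array([ 9.46479364e-01,  5.28389672e-01,  1.43378927e+00, -3.61400768e-05,
        1.18142660e+00, -1.78491975e-01]), 'qvel': array([ 0.00101207, -0.00058311, -0.00378857,  0.00113388,  0.00122242,
       -0.00052288]), 'tau': array([-4.09894328e-04, -4.43305600e+01, -1.78585374e+01, -1.44234709e-04,
        3.78856043e-03,  1.20527247e-05]), 'tcp_pos': array([0.26905682, 0.5633319 , 0.20431662]), 'tool_rot': array([-3.77846395e-04,  2.21064171e-01,  9.75258745e-01, -9.32972490e-04]), 'force': array([-0.56912065,  0.25776315, -0.40916097]), 'wrist_torque': array([-0.00471776, -0.01797098, -0.0637571 ]), 'gripper_force': 0.0, 'finger_gap': 1.0032741363681523}
```

View pics/scene0.png

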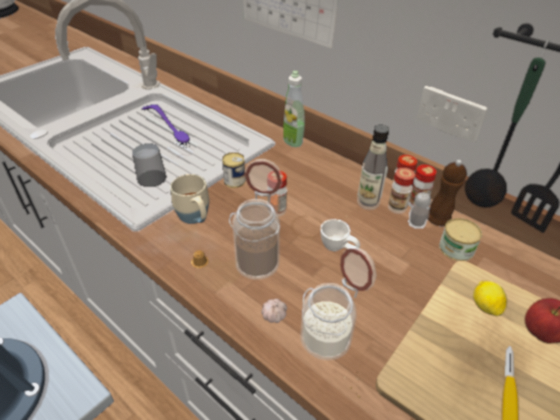

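View pics/top0.png

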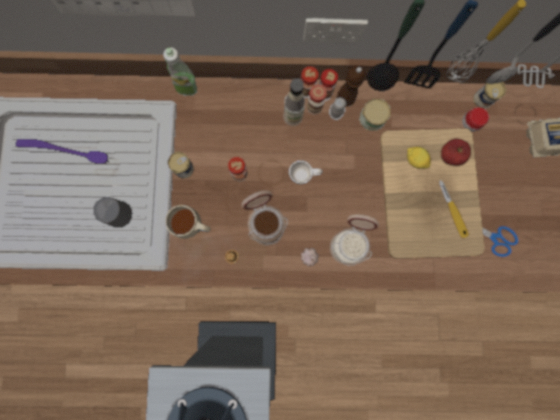

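```bash
cat > h.py <<'E'
import numpy as np,cv2
def load(n): return dict(np.load(f"{n}0.npz"))
def cloud(c):
    v,u=np.mgrid[:420,:560]; z=c["z_map"]
    P=np.stack([(u-c["cx"])/c["fx"]*z,(v-c["cy"])/c["fy"]*z,z],-1)
    return P@c["T"][:3,:3].T+c["T"][:3,3]
def ray(c,u,v):
    d=c["T"][:3,:3]@np.array([(u-c["cx"])/c["fx"],(v-c["cy"])/c["fy"],1]); return c["T"][:3,3],d/np.linalg.norm(d)
def onplane(c,u,v,z):
    o,d=ray(c,u,v); return o+d*(z-o[2])/d[2]
def tri(r1,r2):
    (a,d),(b,e)=r1,r2; s=np.linalg.lstsq(np.stack([d,-e],1),b-a,rcond=None)[0]
    p,q=a+d*s[0],b+e*s[1]; return (p+q)/2,np.linalg.norm(p-q)
E
python3 - <<'E'
from h import *
t,s=load("top"),load("scene")
crop=lambda c,x,y,w,h:cv2.resize(c["image"][y:y+h,x:x+w,::-1],(400,300),interpolation=cv2.INTER_CUBIC)
cv2.imwrite("pics/crops.png",np.vstack([np.hstack([crop(t,220,180,100,75),crop(t,310,195,100,75)]),np.hstack([crop(s,205,150,100,75),crop(s,310,235,100,75)])]))
for c,n,boxes in((t,"top",[(225,185,310,250),(325,210,385,270),(150,140,250,270),(280,150,325,270)]),):
    C=cloud(c)
    for (x0,y0,x1,y1) in boxes[:2]:
        P=C[y0:y1,x0:x1][...]; h=P[...,2]
        for lo,hi in((.03,.1),(.1,.125),(.125,.15),(.15,.165),(.165,.19),(.19,.21),(.21,.25)):
            m=(h>lo)&(h<hi)
            if m.sum()>3: print(n,(x0,y0),lo,hi,m.sum(),P[m].mean(0).round(3),P[m].min(0).round(3),P[m].max(0).round(3))
E
```

```text
top (225, 185) 0.03 0.1 497 [ 0.525 -0.143  0.08 ] [ 0.474 -0.187  0.031] [ 0.559 -0.107  0.1  ]
top (225, 185) 0.1 0.125 76 [ 0.498 -0.151  0.12 ] [ 0.474 -0.196  0.101] [ 0.566 -0.097  0.125]
top (225, 185) 0.125 0.15 454 [ 0.516 -0.146  0.137] [ 0.476 -0.196  0.125] [ 0.566 -0.1    0.15 ]
top (225, 185) 0.15 0.165 151 [ 0.522 -0.144  0.154] [ 0.486 -0.178  0.15 ] [ 0.564 -0.111  0.165]
top (225, 185) 0.165 0.19 143 [ 0.56  -0.125  0.176] [ 0.546 -0.153  0.165] [ 0.575 -0.094  0.19 ]
top (225, 185) 0.19 0.21 92 [ 0.567 -0.125  0.2  ] [ 0.548 -0.156  0.19 ] [ 0.587 -0.09   0.21 ]
top (225, 185) 0.21 0.25 163 [ 0.57  -0.12   0.225] [ 0.552 -0.151  0.21 ] [ 0.586 -0.09   0.236]
top (325, 210) 0.03 0.1 747 [ 0.471 -0.36   0.068] [ 0.424 -0.409  0.031] [ 0.519 -0.311  0.1  ]
top (325, 210) 0.1 0.125 400 [ 0.47  -0.358  0.11 ] [ 0.431 -0.406  0.1  ] [ 0.518 -0.317  0.122]
top (325, 210) 0.125 0.15 129 [ 0.515 -0.373  0.138] [ 0.501 -0.403  0.125] [ 0.526 -0.341  0.15 ]
top (325, 210) 0.15 0.165 77 [ 0.522 -0.374  0.158] [ 0.51  -0.411  0.15 ] [ 0.534 -0.338  0.165]
top (325, 210) 0.165 0.19 115 [ 0.527 -0.371  0.178] [ 0.515 -0.41   0.166] [ 0.539 -0.339  0.19 ]
top (325, 210) 0.19 0.21 87 [ 0.53  -0.376  0.194] [ 0.52  -0.398  0.19 ] [ 0.538 -0.354  0.199]
```

View pics/crops.png

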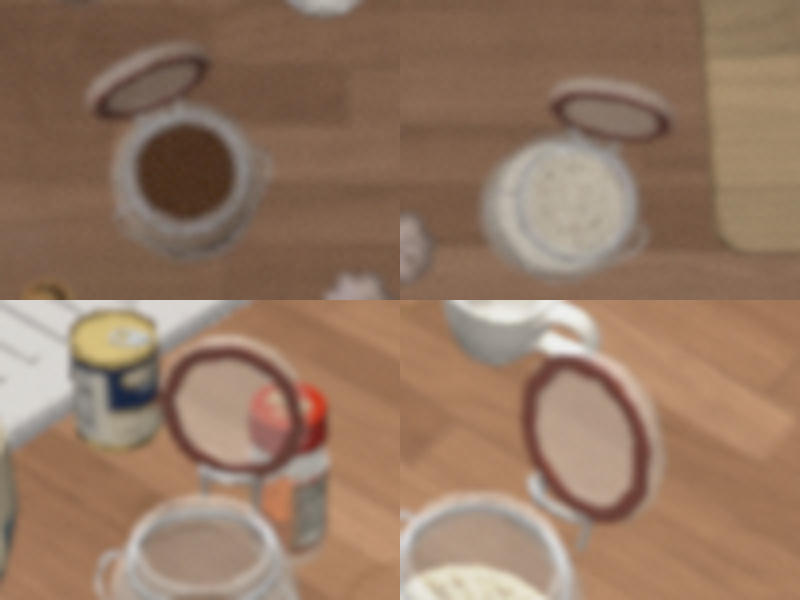

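Run:
```python
from h import *
t,s=load("top"),load("scene")
Ct,Cs=cloud(t),cloud(s)
for nm,(x,y),zl,zh in(("tall",(.57,-.122),.172,.26),("short",(.525,-.374),.137,.22)):
    for n,C in(("top",Ct),("scene",Cs)):
        P=C[(np.hypot(C[...,0]-x,C[...,1]-y)<.055)&(C[...,2]>zl)&(C[...,2]<zh)]
        P=P[P[:,0]>x-.04]
        c=np.median(P,0); 
        for _ in range(3):
            u,S,V=np.linalg.svd(P-P.mean(0),full_matrices=False); nrm=V[2]*np.sign(V[2,0]); d=(P-P.mean(0))@nrm; 
            P=P[abs(d)<.008]
        az=np.degrees(np.arctan2(nrm[1],nrm[0])); print(nm,n,len(P),"c",P.mean(0).round(3),"yaw",az.round(1),"elev",np.degrees(np.arcsin(nrm[2])).round(1),"std",S[2]/len(P)**.5, P.min(0).round(3),P.max(0).round(3))
# lid centre triangulated
for nm,a,b in(("tall",(257,201),(264,177)),("short",(362.5,223),(356.5,268.5))):
    print(nm,tri(ray(t,*a),ray(s,*b)))
for nm,(u,v),w in(("spice",(236,166),12),("cup",(301,172),14),("tin",(180,165),14),("mug",(183,221),18),("caps",(231,256),8),("garlic",(309,257),9)):
    P=Ct[v-w:v+w,u-w:u+w].reshape(-1,3); P=P[P[:,2]>.012]; print(nm,P.mean(0).round(3),P.min(0).round(3),P.max(0).round(3))
# jar rims
for nm,(x,y),zl,zh in(("tall",(.525,-.145),.135,.165),("short",(.47,-.36),.1,.125)):
  for n,C in(("top",Ct),("scene",Cs)):
    P=C[(np.hypot(C[...,0]-x,C[...,1]-y)<.055)&(C[...,2]>zl)&(C[...,2]<zh)]
    print(nm,n,len(P),cv2.minEnclosingCircle(P[:,:2].astype(np.float32)),np.percentile(P,[2,98],axis=0).round(3).tolist())
```

```text
tall top 345 c [ 0.568 -0.122  0.207] yaw 24.9 elev -11.1 std 0.0025592884281210736 [ 0.548 -0.156  0.172] [ 0.587 -0.09   0.236]
tall scene 957 c [ 0.566 -0.124  0.202] yaw 24.8 elev -8.3 std 0.0021621037415335766 [ 0.545 -0.159  0.172] [ 0.586 -0.089  0.234]
short top 341 c [ 0.525 -0.373  0.171] yaw -13.7 elev -13.5 std 0.002509603306758465 [ 0.509 -0.411  0.137] [ 0.539 -0.338  0.199]
short scene 1092 c [ 0.522 -0.377  0.167] yaw -13.0 elev -11.6 std 0.0021488736312921274 [ 0.507 -0.411  0.137] [ 0.537 -0.338  0.199]
tall (array([ 0.5663183 , -0.12429187,  0.19640911]), np.float64(0.0018254132788049018))
short (array([ 0.52247726, -0.37490633,  0.16120396]), np.float64(0.0008530199005517852))
spice [ 0.665 -0.067  0.113] [ 0.408 -0.167  0.02 ] [ 0.695 -0.042  1.134]
cup [ 0.679 -0.235  0.037] [ 0.408 -0.273  0.012] [ 0.703 -0.167  1.134]
tin [0.683 0.093 0.062] [ 0.408 -0.167  0.012] [0.734 0.138 1.134]
mug [0.531 0.078 0.059] [ 0.408 -0.167  0.012] [0.586 0.138 1.134]
caps [ 0.443 -0.05   0.039] [ 0.408 -0.167  0.014] [ 0.455 -0.035  1.134]
garlic [ 0.445 -0.258  0.037] [ 0.408 -0.281  0.017] [ 0.469 -0.167  1.134]
tall top 431 ((0.517422080039978, -0.1446545571088791), 0.047468412667512894) [[0.482, -0.183, 0.135], [0.561, -0.105, 0.164]]
tall scene 848 ((0.5202981233596802, -0.1434987485408783), 0.04980933293700218) [[0.48, -0.184, 0.135], [0.558, -0.111, 0.156]]
short top 400 ((0.4729945659637451, -0.3630165159702301), 0.04592308774590492) [[0.434, -0.4, 0.1], [0.512, -0.323, 0.121]]
short scene 1109 ((0.47015559673309326, -0.361328661441803), 0.04962540045380592) [[0.432, -0.403, 0.1], [0.506, -0.326, 0.121]]
```

```bash
cat >> h.py <<'E'
from scipy.spatial.transform import Rotation as R
def axes(yaw): # tool down, tool x at world yaw
    x=np.array([np.cos(yaw),np.sin(yaw),0]); z=np.array([0,0,-1.]); return np.stack([x,np.cross(z,x),z],1)
def rows(p0,y0,way):
    A=axes(np.radians(y0)); 
    for i in range(0,len(way),8):
        out=[]
        for w in way[i:i+8]:
            d=A.T@(np.array(w[:3])-p0); out.append([0]+[round(float(k),3) for k in d]+[0,0,round(y0-w[3],1)])
        print(out); p0,y0=np.array(way[i+7][:3]),way[i+7][3]; A=axes(np.radians(y0))
J={"tall":(np.array([.519,-.144]),24.9,.156),"short":(np.array([.471,-.362]),-13.4,.121)}
def jp(n,u,h): # TCP target for finger front corner u ahead of hinge, h above it
    c,y,z=J[n]; d=np.array([np.cos(np.radians(y)),np.sin(np.radians(y))]); p=c+d*(.043-u+.011)
    return np.array([*p,z+h])
def lerp(a,b,n): return [np.array(a)+(np.array(b)-a)*k/n for k in range(1,n+1)]
def arc(n,t0,t1,k,r=.066):
    o=[]
    for t in np.radians(np.linspace(t0,t1,k+1)[1:]): o.append([*jp(n,r*np.cos(t)-.014*np.sin(t),r*np.sin(t)+.014*np.cos(t)),180+J[n][1]])
    return o
E
python3 - <<'E'
from h import *
p0=np.array([.269,.564,.205]); y0=154.5
up=[.30,.50,.32,154.5]; ab=[*jp("tall",-.052,.16),204.9]; dn=[*jp("tall",-.052,.062),204.9]
w=lerp([*p0,y0],up,5)+lerp(up,ab,19)
print(np.round(ab,3),dn); rows(p0,y0,w+lerp(ab,dn,8))
E
```

```text
[ 6.150e-01 -9.900e-02  3.160e-01  2.049e+02] [np.float64(0.6151466655148953), np.float64(-0.09937020378304595), np.float64(0.218), 204.9]
[[0, -0.011, -0.009, -0.023, 0, 0, np.float64(0.0)], [0, -0.022, -0.018, -0.046, 0, 0, np.float64(0.0)], [0, -0.033, -0.027, -0.069, 0, 0, np.float64(0.0)], [0, -0.044, -0.036, -0.092, 0, 0, np.float64(0.0)], [0, -0.056, -0.044, -0.115, 0, 0, np.float64(0.0)], [0, -0.084, -0.066, -0.115, 0, 0, np.float64(-2.7)], [0, -0.113, -0.087, -0.115, 0, 0, np.float64(-5.3)], [0, -0.141, -0.108, -0.114, 0, 0, np.float64(-8.0)]]
[[0, -0.025, -0.025, 0.0, 0, 0, np.float64(-2.7)], [0, -0.051, -0.05, 0.0, 0, 0, np.float64(-5.3)], [0, -0.076, -0.075, 0.001, 0, 0, np.float64(-8.0)], [0, -0.101, -0.1, 0.001, 0, 0, np.float64(-10.6)], [0, -0.127, -0.125, 0.001, 0, 0, np.float64(-13.3)], [0, -0.152, -0.15, 0.001, 0, 0, np.float64(-15.9)], [0, -0.177, -0.176, 0.001, 0, 0, np.float64(-18.6)], [0, -0.203, -0.201, 0.002, 0, 0, np.float64(-21.2)]]
[[0, -0.015, -0.033, 0.0, 0, 0, np.float64(-2.7)], [0, -0.029, -0.065, 0.0, 0, 0, np.float64(-5.3)], [0, -0.044, -0.098, 0.001, 0, 0, np.float64(-8.0)], [0, -0.058, -0.13, 0.001, 0, 0, np.float64(-10.6)], [0, -0.073, -0.163, 0.001, 0, 0, np.float64(-13.3)], [0, -0.087, -0.195, 0.001, 0, 0, np.float64(-15.9)], [0, -0.102, -0.228, 0.001, 0, 0, np.float64(-18.6)], [0, -0.116, -0.26, 0.002, 0, 0, np.float64(-21.2)]]
[[0, 0.0, 0.0, 0.012, 0, 0, np.float64(0.0)], [0, 0.0, 0.0, 0.025, 0, 0, np.float64(0.0)], [0, 0.0, 0.0, 0.037, 0, 0, np.float64(0.0)], [0, 0.0, 0.0, 0.049, 0, 0, np.float64(0.0)], [0, 0.0, 0.0, 0.061, 0, 0, np.float64(0.0)], [0, 0.0, 0.0, 0.074, 0, 0, np.float64(0.0)], [0, 0.0, 0.0, 0.086, 0, 0, np.float64(0.0)], [0, 0.0, 0.0, 0.098, 0, 0, np.float64(0.0)]]
```

Request:
carry_out(motion=[[[0,-0.011,-0.009,-0.023,0,0,0],[0,-0.022,-0.018,-0.046,0,0,0],[0,-0.033,-0.027,-0.069,0,0,0],[0,-0.044,-0.036,-0.092,0,0,0],[0,-0.056,-0.044,-0.115,0,0,0],[0,-0.084,-0.066,-0.115,0,0,-3],[0,-0.113,-0.087,-0.115,0,0,-5],[0,-0.141,-0.108,-0.115,0,0,-8]]])

```text
t: 0.9
tcp_pos: [0.3502, 0.4044, 0.32]
tool_rot: [-0.0, 0.151, 0.989, -0.0]
force: [-0.6, 0.5, -0.2]
finger_gap: 0.0
gripper_force: 0.0
```

Direction and turn are as computed (expected 0.350, 0.406).

Request:
carry_out(motion=[[[0,-0.025,-0.025,0,0,0,-3],[0,-0.05,-0.05,0,0,0,-5],[0,-0.076,-0.075,0,0,0,-8],[0,-0.101,-0.1,0,0,0,-11],[0,-0.127,-0.125,0,0,0,-13],[0,-0.152,-0.15,0,0,0,-16],[0,-0.177,-0.176,0,0,0,-19],[0,-0.203,-0.201,0,0,0,-21]]])

```text
t: 1.7
tcp_pos: [0.483, 0.1514, 0.3199]
tool_rot: [-0.001, -0.031, 1.0, 0.0]
force: [-0.7, -0.2, -0.0]
finger_gap: 0.001
gripper_force: 0.0
```

Request:
carry_out(motion=[[[0,-0.015,-0.033,0,0,0,-3],[0,-0.029,-0.065,0,0,0,-5],[0,-0.044,-0.098,0,0,0,-8],[0,-0.058,-0.13,0,0,0,-11],[0,-0.073,-0.163,0,0,0,-13],[0,-0.087,-0.195,0,0,0,-16],[0,-0.102,-0.228,0,0,0,-19],[0,-0.116,-0.26,0,0,0,-21]]])

```text
t: 2.5
tcp_pos: [0.6148, -0.1011, 0.3196]
tool_rot: [-0.001, -0.213, 0.977, 0.0]
force: [0.9, -0.0, -0.3]
finger_gap: 0.001
gripper_force: 0.0
```

Request:
carry_out(motion=[[[0,0,0,0.015,0,0,0],[0,0,0,0.03,0,0,0],[0,0,0,0.045,0,0,0],[0,0,0,0.06,0,0,0],[0,0,0,0.075,0,0,0],[0,0,0,0.09,0,0,0],[0,0,0,0.102,0,0,0],[0,0,0,0.102,0,0,0]]])

```text
t: 3.3
tcp_pos: [0.613, -0.0992, 0.2158]
tool_rot: [-0.002, -0.212, 0.977, 0.001]
force: [0.1, 0.5, 0.4]
finger_gap: 0.001
gripper_force: 0.0
```

Run:
```python
from workcell import *
from h import *
o=observe(); print(o["tcp_pos"],o["force"])
t=camera("top");s=camera("scene")
cr=lambda c,x,y:cv2.resize(c["image"][y:y+90,x:x+120,::-1],(400,300),interpolation=cv2.INTER_CUBIC)
cv2.imwrite("pics/a.png",np.hstack([cr(t,200,150),cr(s,200,140)]))
p=np.array(o["tcp_pos"]); 
a=arc("tall",104,0,56); b=lerp([*p,204.9],a[0],8)
rows(p,204.6,b+a[:56])
```

```text
[ 0.61296601 -0.09919548  0.21584967] [0.13274135 0.50474554 0.38432606]
[[0, 0.003, -0.0, -0.0, 0, 0, np.float64(-0.3)], [0, 0.006, -0.0, -0.0, 0, 0, np.float64(-0.3)], [0, 0.008, -0.0, -0.001, 0, 0, np.float64(-0.3)], [0, 0.011, -0.001, -0.001, 0, 0, np.float64(-0.3)], [0, 0.014, -0.001, -0.001, 0, 0, np.float64(-0.3)], [0, 0.017, -0.001, -0.001, 0, 0, np.float64(-0.3)], [0, 0.02, -0.001, -0.002, 0, 0, np.float64(-0.3)], [0, 0.023, -0.001, -0.002, 0, 0, np.float64(-0.3)]]
[[0, 0.0, 0.0, 0.0, 0, 0, np.float64(0.0)], [0, 0.002, -0.0, -0.001, 0, 0, np.float64(0.0)], [0, 0.004, -0.0, -0.002, 0, 0, np.float64(0.0)], [0, 0.006, -0.0, -0.002, 0, 0, np.float64(0.0)], [0, 0.008, 0.0, -0.003, 0, 0, np.float64(0.0)], [0, 0.01, -0.0, -0.004, 0, 0, np.float64(0.0)], [0, 0.012, -0.0, -0.004, 0, 0, np.float64(0.0)], [0, 0.015, 0.0, -0.005, 0, 0, np.float64(0.0)]]
[[0, 0.002, -0.0, -0.0, 0, 0, 0.0], [0, 0.004, -0.0, -0.001, 0, 0, 0.0], [0, 0.006, -0.0, -0.001, 0, 0, 0.0], [0, 0.009, -0.0, -0.001, 0, 0, 0.0], [0, 0.011, -0.0, -0.001, 0, 0, 0.0], [0, 0.013, 0.0, -0.001, 0, 0, 0.0], [0, 0.015, -0.0, 
[... 772 characters left out ...]
 0.009, 0.0, 0.007, 0, 0, 0.0], [0, 0.01, 0.0, 0.008, 0, 0, 0.0], [0, 0.012, 0.0, 0.01, 0, 0, 0.0], [0, 0.013, 0.0, 0.011, 0, 0, 0.0]]
[[0, 0.001, -0.0, 0.002, 0, 0, 0.0], [0, 0.003, -0.0, 0.003, 0, 0, 0.0], [0, 0.004, -0.0, 0.005, 0, 0, 0.0], [0, 0.005, 0.0, 0.007, 0, 0, 0.0], [0, 0.007, 0.0, 0.009, 0, 0, 0.0], [0, 0.008, 0.0, 0.011, 0, 0, 0.0], [0, 0.009, 0.0, 0.012, 0, 0, 0.0], [0, 0.01, 0.0, 0.014, 0, 0, 0.0]]
[[0, 0.001, -0.0, 0.002, 0, 0, 0.0], [0, 0.002, 0.0, 0.004, 0, 0, 0.0], [0, 0.003, -0.0, 0.006, 0, 0, 0.0], [0, 0.003, 0.0, 0.008, 0, 0, 0.0], [0, 0.004, 0.0, 0.01, 0, 0, 0.0], [0, 0.005, 0.0, 0.012, 0, 0, 0.0], [0, 0.005, 0.0, 0.014, 0, 0, 0.0], [0, 0.006, -0.0, 0.016, 0, 0, 0.0]]
```

View pics/a.png

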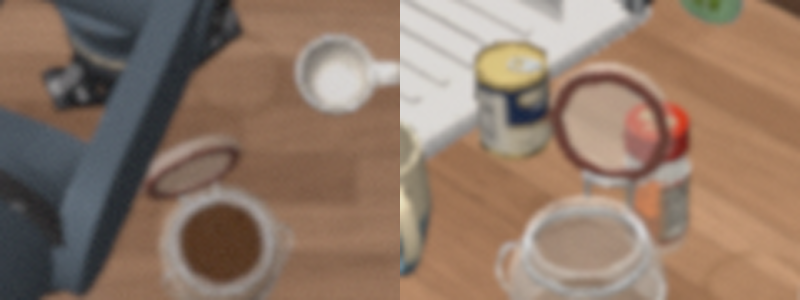

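Run:
```python
from workcell import *
from h import *
t=camera("top");s=camera("scene"); o=observe(); print(o["t"],o["tcp_pos"])
for c in(t,s):
    for z in(.216,.29,.35):
        q=np.linalg.inv(c["T"])@np.array([.613,-.099,z,1]); print(c["fx"]*q[0]/q[2]+c["cx"],c["fy"]*q[1]/q[2]+c["cy"])
r=lambda c:cv2.resize(c["image"][:,:,::-1],(400,300),interpolation=cv2.INTER_AREA)
cv2.imwrite("pics/b.png",np.hstack([r(t),r(s)]))
```

```text
3.5 [ 0.61517675 -0.09987801  0.2190886 ]
246.30982579093103 178.90449852023738
243.9311394525695 171.16089967257258
241.68472643779967 163.8479047005104
270.0534210637534 153.16025840800006
269.8559928244849 120.61848513801922
269.67852225884246 91.36630251902574
```

View pics/b.png

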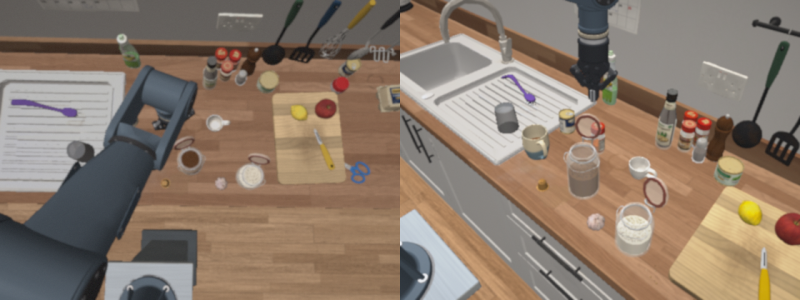

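Run:
```python
from workcell import *
from h import *
s=camera("scene"); C=cloud(s)
W=C[60:160,240:300]; m=(W[...,2]>.12)&(np.hypot(W[...,0]-.613,W[...,1]+.1)<.1)
z=W[m]
for a in np.arange(.18,.34,.01):
    q=z[(z[:,2]>=a)&(z[:,2]<a+.01)]
    if len(q): print(a.round(2),len(q),q.mean(0).round(3),q.min(0).round(3),q.max(0).round(3))
cv2.imwrite("pics/c.png",cv2.resize(s["image"][80:200,210:370,::-1],(640,480),interpolation=cv2.INTER_CUBIC))
```

```text
0.23 10 [ 0.569 -0.114  0.233] [ 0.566 -0.121  0.23 ] [ 0.574 -0.106  0.235]
0.24 9 [ 0.607 -0.104  0.248] [ 0.603 -0.109  0.245] [ 0.613 -0.098  0.25 ]
0.25 55 [ 0.608 -0.103  0.255] [ 0.601 -0.115  0.25 ] [ 0.625 -0.088  0.26 ]
0.26 76 [ 0.609 -0.104  0.265] [ 0.601 -0.114  0.26 ] [ 0.625 -0.089  0.27 ]
0.27 71 [ 0.609 -0.104  0.275] [ 0.602 -0.116  0.27 ] [ 0.625 -0.089  0.28 ]
0.28 63 [ 0.606 -0.103  0.286] [ 0.595 -0.119  0.28 ] [ 0.618 -0.08   0.29 ]
0.29 175 [ 0.607 -0.103  0.295] [ 0.588 -0.136  0.29 ] [ 0.628 -0.065  0.3  ]
0.3 219 [ 0.608 -0.098  0.304] [ 0.586 -0.142  0.3  ] [ 0.635 -0.061  0.31 ]
0.31 212 [ 0.604 -0.098  0.315] [ 0.583 -0.148  0.31 ] [ 0.636 -0.054  0.32 ]
0.32 224 [ 0.604 -0.102  0.325] [ 0.58  -0.156  0.32 ] [ 0.629 -0.054  0.33 ]
0.33 298 [ 0.605 -0.103  0.335] [ 0.58  -0.158  0.33 ] [ 0.635 -0.041  0.34 ]
0.34 282 [ 0.607 -0.108  0.345] [ 0.587 -0.151  0.34 ] [ 0.641 -0.05   0.35 ]
```

View pics/c.png

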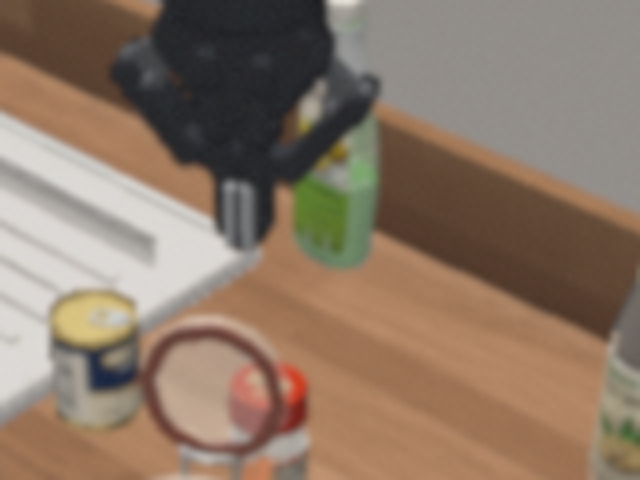

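Request:
carry_out(motion=[[[0,0,0,0.005,0,0,0],[0,0,0,0.01,0,0,0],[0,0,0,0.015,0,0,0],[0,0,0,0.02,0,0,0],[0,0,0,0.025,0,0,0],[0,0,0,0.027,0,0,0],[0,0,0,0.027,0,0,0],[0,0,0,0.027,0,0,0]]])

```text
t: 4.35
tcp_pos: [0.6147, -0.0998, 0.1912]
tool_rot: [0.0, -0.212, 0.977, -0.0]
force: [0.9, 0.5, 0.1]
finger_gap: -0.005
gripper_force: 0.0
```

Run:
```python
from workcell import *
from h import *
s=camera("scene"); C=cloud(s); o=observe(); print(o["tcp_pos"],o["force"])
W=C[60:200,240:300]; m=(W[...,2]>.12)&(np.hypot(W[...,0]-.613,W[...,1]+.1)<.1)
z=W[m]
for a in np.arange(.15,.3,.01):
    q=z[(z[:,2]>=a)&(z[:,2]<a+.01)]
    if len(q): print(a.round(2),len(q),q.mean(0).round(3),q.min(0).round(3),q.max(0).round(3))
cv2.imwrite("pics/d.png",cv2.resize(s["image"][80:200,210:370,::-1],(640,480),interpolation=cv2.INTER_CUBIC))
```

```text
[ 0.61475479 -0.099777    0.19140502] [-0.3325321   0.15095188 -0.4424216 ]
0.15 24 [ 0.553 -0.125  0.154] [ 0.537 -0.14   0.151] [ 0.57  -0.113  0.16 ]
0.16 82 [ 0.558 -0.129  0.168] [ 0.544 -0.148  0.162] [ 0.57  -0.108  0.17 ]
0.17 161 [ 0.56  -0.127  0.175] [ 0.544 -0.154  0.17 ] [ 0.577 -0.097  0.18 ]
0.18 162 [ 0.563 -0.124  0.185] [ 0.546 -0.158  0.18 ] [ 0.579 -0.094  0.19 ]
0.19 166 [ 0.565 -0.124  0.195] [ 0.547 -0.159  0.19 ] [ 0.58 -0.09  0.2 ]
0.2 179 [ 0.566 -0.123  0.205] [ 0.548 -0.157  0.2  ] [ 0.585 -0.087  0.21 ]
0.21 151 [ 0.569 -0.124  0.215] [ 0.55  -0.155  0.21 ] [ 0.613 -0.092  0.22 ]
0.22 172 [ 0.578 -0.12   0.225] [ 0.555 -0.151  0.22 ] [ 0.621 -0.09   0.23 ]
0.23 118 [ 0.593 -0.112  0.234] [ 0.56  -0.136  0.23 ] [ 0.628 -0.088  0.24 ]
0.24 69 [ 0.609 -0.104  0.245] [ 0.601 -0.115  0.24 ] [ 0.627 -0.089  0.25 ]
0.25 56 [ 0.607 -0.104  0.255] [ 0.598 -0.118  0.25 ] [ 0.625 -0.09   0.26 ]
0.26 134 [ 0.606 -0.102  0.265] [ 0.591 -0.132  0.26 ] [ 0.622 -0.073  0.27 ]
0.27 218 [ 0.608 -0.1    0.275] [ 0.587 -0.141  0.27 ] [ 0.635 -0.062  0.28 ]
0.28 193 [ 0.605 -0.101  0.285] [ 0.584 -0.149  0.28 ] [ 0.634 -0.058  0.29 ]
0.29 207 [ 0.602 -0.099  0.295] [ 0.58  -0.155  0.29 ] [ 0.633 -0.054  0.3  ]
```

View pics/d.png

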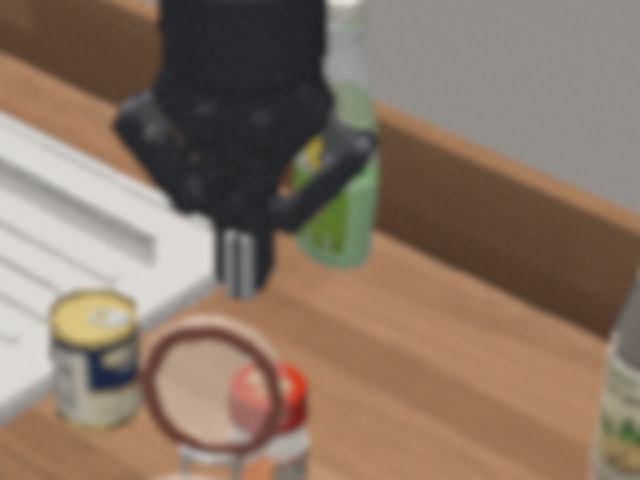

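Request:
carry_out(motion=[[[0,0.003,0,0,0,0,0],[0,0.006,0,0,0,0,0],[0,0.009,0,0,0,0,0],[0,0.012,0,0,0,0,0],[0,0.014,0,0,0,0,0],[0,0.016,0,0,0,0,0],[0,0.018,0,0,0,0,0],[0,0.02,0,0,0,0,0]]])

```text
t: 5.2
tcp_pos: [0.5962, -0.1081, 0.1912]
tool_rot: [0.0, -0.212, 0.977, -0.0]
force: [0.2, 0.2, -0.5]
finger_gap: 0.004
gripper_force: 0.0
```

Request:
carry_out(motion=[[[0,0.002,0,0,0,0,0],[0,0.004,0,0,0,0,0],[0,0.006,0,0,0,0,0],[0,0.008,0,0,0,0,0],[0,0.01,0,0,0,0,0],[0,0.012,0,0,0,0,0],[0,0.014,0,0,0,0,0],[0,0.016,0,0,0,0,0]]])

```text
t: 6.0
tcp_pos: [0.5819, -0.1147, 0.1914]
tool_rot: [0.0, -0.212, 0.977, -0.0]
force: [1.0, 0.9, 0.6]
finger_gap: -0.004
gripper_force: 0.4
```

```bash
cat >> h.py <<'E'
def lidang(C,n):
    c,y,z=J[n]; d=np.array([np.cos(np.radians(y)),np.sin(np.radians(y))]); Q=C-np.array([*c,0])
    a=Q[...,:2]@d-.043; l=Q[...,:2]@np.array([-d[1],d[0]]); h=Q[...,2]-z
    R=np.hypot(a,h); m=(abs(l)<.036)&(R>.025)&(R<.078)&(h>.016)&(a<.035)
    a,h=a[m],h[m]; an=np.degrees(np.arctan2(h,-a)); return m.sum(),np.median(an).round(1),np.percentile(an,[10,90]).round(1),h.max().round(3) if len(h) else 0
def look(n):
    from workcell import camera,observe
    o=observe(); p=o["tcp_pos"]; c,y,z=J[n]; d=np.array([np.cos(np.radians(y)),np.sin(np.radians(y))])
    print("t",o["t"],"tcp",p.round(4),"force",o["force"].round(1),"corner u",round(.043-(p[:2]-c)@d+.011,4),"lat",round((p[:2]-c)@[-d[1],d[0]],4))
    print("lid",n,lidang(cloud(camera("scene")),n))
E
python3 - <<'E'
from h import *
print(lidang(cloud(load("scene")),"tall"),lidang(cloud(load("scene")),"short")); look("tall")
E
```

```text
(np.int64(794), np.float64(99.8), array([ 96.2, 102.8]), np.float64(0.077)) (np.int64(897), np.float64(102.4), array([ 98.9, 105.1]), np.float64(0.077))
t 6.0 tcp [ 0.5819 -0.1147  0.1914] force [1.  0.9 0.6] corner u -0.0154 lat 0.0001
lid tall (np.int64(786), np.float64(94.5), array([90.9, 98. ]), np.float64(0.078))
```

Run:
```python
from h import *
a=arc("tall",91,0,48,r=.062); p=np.array([.5819,-.1147,.1914])
o=np.array(a[0][:3])-p; a=[[*(np.array(w[:3])-o*1.0),w[3]] for w in a]
print(o.round(4)); rows(p,204.9,a)
```

```text
[-0.0021 -0.0011  0.0268]
[[0, 0.0, 0.0, 0.0, 0, 0, 0.0], [0, 0.002, -0.0, -0.0, 0, 0, 0.0], [0, 0.004, -0.0, -0.001, 0, 0, 0.0], [0, 0.006, 0.0, -0.001, 0, 0, 0.0], [0, 0.008, 0.0, -0.001, 0, 0, 0.0], [0, 0.01, 0.0, -0.001, 0, 0, 0.0], [0, 0.013, 0.0, -0.001, 0, 0, 0.0], [0, 0.015, -0.0, -0.001, 0, 0, 0.0]]
[[0, 0.002, -0.0, 0.0, 0, 0, 0.0], [0, 0.004, -0.0, 0.0, 0, 0, 0.0], [0, 0.006, -0.0, 0.0, 0, 0, 0.0], [0, 0.008, 0.0, 0.001, 0, 0, 0.0], [0, 0.01, 0.0, 0.001, 0, 0, 0.0], [0, 0.013, 0.0, 0.002, 0, 0, 0.0], [0, 0.015, -0.0, 0.002, 0, 0, 0.0], [0, 0.017, 0.0, 0.003, 0, 0, 0.0]]
[[0, 0.002, 0.0, 0.001, 0, 0, 0.0], [0, 0.004, -0.0, 0.001, 0, 0, 0.0], [0, 0.006, 0.0, 0.002, 0, 0, 0.0], [0, 0.008, -0.0, 0.003, 0, 0, 0.0], [0, 0.01, 0.0, 0.004, 0, 0, 0.0], [0, 0.012, -0.0, 0.005, 0, 0, 0.0], [0, 0.013, 0.0, 0.006, 0, 0, 0.0], [0, 0.015, -0.0, 0.007, 0, 0, 0.0]]
[[0, 0.002, -0.0, 0.001, 0, 0, 0.0], [0, 0.003, 0.0, 0.002, 0, 0, 0.0], [0, 0.005, 0.0, 0.004, 0, 0, 0.0], [0, 0.007, 0.0, 0.005, 0, 0, 0.0], [0, 0.008, -0.0, 0.006, 0, 0, 0.0], [0, 0.01, 0.0, 0.008, 0, 0, 0.0], [0, 0.012, 0.0, 0.009, 0, 0, 0.0], [0, 0.013, 0.0, 0.011, 0, 0, 0.0]]
[[0, 0.001, -0.0, 0.002, 0, 0, 0.0], [0, 0.003, -0.0, 0.003, 0, 0, 0.0], [0, 0.004, -0.0, 0.005, 0, 0, 0.0], [0, 0.005, -0.0, 0.007, 0, 0, 0.0], [0, 0.007, 0.0, 0.008, 0, 0, 0.0], [0, 0.008, -0.0, 0.01, 0, 0, 0.0], [0, 0.009, -0.0, 0.012, 0, 0, 0.0], [0, 0.01, -0.0, 0.014, 0, 0, 0.0]]
[[0, 0.001, 0.0, 0.002, 0, 0, 0.0], [0, 0.002, 0.0, 0.004, 0, 0, 0.0], [0, 0.003, 0.0, 0.006, 0, 0, 0.0], [0, 0.003, 0.0, 0.008, 0, 0, 0.0], [0, 0.004, 0.0, 0.01, 0, 0, 0.0], [0, 0.005, 0.0, 0.012, 0, 0, 0.0], [0, 0.005, 0.0, 0.014, 0, 0, 0.0], [0, 0.006, 0.0, 0.016, 0, 0, 0.0]]
```

Request:
carry_out(motion=[[[0,0.001,0,0,0,0,0],[0,0.002,0,0,0,0,0],[0,0.004,0,-0.001,0,0,0],[0,0.006,0,-0.001,0,0,0],[0,0.008,0,-0.001,0,0,0],[0,0.01,0,-0.001,0,0,0],[0,0.013,0,-0.001,0,0,0],[0,0.015,0,-0.001,0,0,0]]])

```text
t: 6.85
tcp_pos: [0.5678, -0.1209, 0.1923]
tool_rot: [-0.0, -0.212, 0.977, -0.0]
force: [1.2, 1.0, 0.3]
finger_gap: 0.002
gripper_force: 0.3
```

Request:
carry_out(motion=[[[0,0.002,0,0,0,0,0],[0,0.004,0,0,0,0,0],[0,0.006,0,0,0,0,0],[0,0.008,0,0.001,0,0,0],[0,0.01,0,0.001,0,0,0],[0,0.013,0,0.002,0,0,0],[0,0.015,0,0.002,0,0,0],[0,0.017,0,0.003,0,0,0]]])

```text
t: 7.65
tcp_pos: [0.5524, -0.1279, 0.1892]
tool_rot: [-0.0, -0.212, 0.977, 0.0]
force: [0.2, 0.1, 0.9]
finger_gap: 0.001
gripper_force: 0.3
```

```bash
python3 -c "
from h import *
look('tall')"
```

```text
t 7.65 tcp [ 0.5524 -0.1279  0.1892] force [0.2 0.1 0.9] corner u 0.0169 lat 0.0005
lid tall (np.int64(533), np.float64(66.4), array([62.4, 76.9]), np.float64(0.078))
```

Request:
carry_out(motion=[[[0,0.002,0,0.001,0,0,0],[0,0.004,0,0.001,0,0,0],[0,0.006,0,0.002,0,0,0],[0,0.008,0,0.003,0,0,0],[0,0.01,0,0.004,0,0,0],[0,0.012,0,0.005,0,0,0],[0,0.013,0,0.006,0,0,0],[0,0.015,0,0.007,0,0,0]]])

```text
t: 8.5
tcp_pos: [0.5389, -0.134, 0.1821]
tool_rot: [-0.0, -0.212, 0.977, 0.0]
force: [0.2, 1.8, 0.5]
finger_gap: 0.003
gripper_force: 0.1
```

Request:
carry_out(motion=[[[0,0.002,0,0.001,0,0,0],[0,0.003,0,0.002,0,0,0],[0,0.005,0,0.004,0,0,0],[0,0.007,0,0.005,0,0,0],[0,0.008,0,0.006,0,0,0],[0,0.01,0,0.008,0,0,0],[0,0.012,0,0.009,0,0,0],[0,0.013,0,0.011,0,0,0]]])

```text
t: 9.3
tcp_pos: [0.527, -0.1395, 0.1711]
tool_rot: [-0.0, -0.212, 0.977, 0.0]
force: [0.2, -0.1, 0.5]
finger_gap: 0.002
gripper_force: 0.1
```

Request:
carry_out(motion=[[[0,0.001,0,0.002,0,0,0],[0,0.003,0,0.003,0,0,0],[0,0.004,0,0.005,0,0,0],[0,0.005,0,0.007,0,0,0],[0,0.007,0,0.008,0,0,0],[0,0.008,0,0.01,0,0,0],[0,0.009,0,0.012,0,0,0],[0,0.01,0,0.014,0,0,0]]])

```text
t: 10.1
tcp_pos: [0.518, -0.1436, 0.1571]
tool_rot: [-0.0, -0.212, 0.977, -0.0]
force: [0.4, -0.3, 0.8]
finger_gap: -0.001
gripper_force: 0.1
```

```bash
python3 -c "
from h import *
look('tall')"
```

```text
t 10.1 tcp [ 0.518  -0.1436  0.1571] force [ 0.4 -0.3  0.8] corner u 0.0548 lat 0.0008
lid tall (np.int64(689), np.float64(27.7), array([18.9, 43.6]), np.float64(0.06))
```

Request:
carry_out(motion=[[[0,0,0,0.001,0,0,0],[0,0.001,0,0.003,0,0,0],[0,0.001,0,0.004,0,0,0],[0,0.002,0,0.006,0,0,0],[0,0.002,0,0.008,0,0,0],[0,0.002,0,0.009,0,0,0],[0,0.002,0,0.01,0,0,0],[0,0.002,0,0.011,0,0,0]]])

```text
t: 10.95
tcp_pos: [0.5163, -0.1444, 0.1461]
tool_rot: [0.0, -0.212, 0.977, -0.0]
force: [-0.4, 0.7, -0.2]
finger_gap: -0.004
gripper_force: 0.0
```

Request:
carry_out(motion=[[[0,0,0,0,0,0,0],[0,0,0,0.001,0,0,0],[0,0,0,0.001,0,0,0],[0,0,0,0.001,0,0,0],[0,0,0,0.002,0,0,0],[0,0,0,0.002,0,0,0],[0,0,0,0.002,0,0,0],[0,0,0,0.002,0,0,0]]])

```text
t: 11.75
tcp_pos: [0.5162, -0.1444, 0.1442]
tool_rot: [-0.0, -0.212, 0.977, -0.0]
force: [1.3, 0.5, 1.1]
finger_gap: 0.004
gripper_force: 0.0
```

```bash
python3 -c "
from h import *
look('tall')"
```

```text
t 11.75 tcp [ 0.5162 -0.1444  0.1442] force [1.3 0.5 1.1] corner u 0.0567 lat 0.0008
lid tall (np.int64(237), np.float64(35.8), array([23.5, 46.4]), np.float64(0.07))
```

Request:
carry_out(motion=[[[0,0,0,0.0005,0,0,0],[0,0,0,0.001,0,0,0],[0,0,0,0.001,0,0,0],[0,0,0,0.0015,0,0,0],[0,0,0,0.002,0,0,0],[0,0,0,0.002,0,0,0],[0,0,0,0.002,0,0,0],[0,0,0,0.002,0,0,0]]])

```text
t: 12.6
tcp_pos: [0.5164, -0.1445, 0.1432]
tool_rot: [0.0, -0.212, 0.977, -0.0]
force: [-1.5, 0.3, 8.2]
finger_gap: 0.0
gripper_force: 3.7
```

```bash
cat >> h.py <<'E'
def lidtop(n):
    from workcell import camera,observe
    o=observe(); C=cloud(camera("scene")); c,y,z=J[n]; d=np.array([np.cos(np.radians(y)),np.sin(np.radians(y))]); Q=C[...,:2]-c
    a=Q@d; l=Q@np.array([-d[1],d[0]]); m=(np.hypot(a,l)<.034)&(C[...,2]>z-.03)&(C[...,2]<z+.03)
    print(o["t"],o["tcp_pos"].round(4),o["force"].round(1),m.sum())
    for s in(-.025,-.01,.005,.02):
        k=m&(a>s-.008)&(a<s+.008); print(s,k.sum(),np.median(C[k][:,2]).round(4) if k.any() else None)
E
python3 -c "
from h import *
lidtop('tall')"
```

```text
12.6 [ 0.5164 -0.1445  0.1432] [-1.5  0.3  8.2] 664
-0.025 236 0.1667
-0.01 256 0.1692
0.005 115 0.1686
0.02 58 0.1685
```

Request:
carry_out(motion=[[[0,0,0,0.0005,0,0,0],[0,0,0,0.0005,0,0,0],[0,0,0,0.0005,0,0,0],[0,0,0,0,0,0,0],[0,0,0,-0.005,0,0,0],[0,0,0,-0.02,0,0,0],[0,0,0,-0.05,0,0,0],[0,0,0,-0.09,0,0,0]]])

```text
t: 13.45
tcp_pos: [0.5148, -0.1437, 0.2314]
tool_rot: [-0.002, -0.212, 0.977, 0.002]
force: [1.2, -0.9, 0.0]
finger_gap: 0.002
gripper_force: 0.0
```

Run:
```python
from h import *
from workcell import observe
lidtop('tall')
p=np.array(observe()["tcp_pos"])
J["short"]=(J["short"][0],-13.4,.095)
p[2]=.233
st=[*p,204.9]; ab=[*jp("short",-.050,.19),166.6]; dn=[*jp("short",-.050,.061),166.6]
print(ab,dn); rows(p,204.9,lerp(st,ab,16)+lerp(ab,dn,8))
```

```text
13.45 [ 0.5148 -0.1437  0.2314] [ 1.2 -0.9  0. ] 798
-0.025 250 0.1667
-0.01 206 0.1687
0.005 198 0.1689
0.02 139 0.1686
[np.float64(0.5721686913337772), np.float64(-0.38610178196339234), np.float64(0.28500000000000003), 166.6] [np.float64(0.5721686913337772), np.float64(-0.38610178196339234), np.float64(0.156), 166.6]
[[0, 0.003, -0.015, -0.003, 0, 0, np.float64(2.4)], [0, 0.007, -0.03, -0.007, 0, 0, np.float64(4.8)], [0, 0.01, -0.045, -0.01, 0, 0, np.float64(7.2)], [0, 0.013, -0.06, -0.013, 0, 0, np.float64(9.6)], [0, 0.017, -0.075, -0.016, 0, 0, np.float64(12.0)], [0, 0.02, -0.09, -0.019, 0, 0, np.float64(14.4)], [0, 0.023, -0.105, -0.023, 0, 0, np.float64(16.8)], [0, 0.027, -0.12, -0.026, 0, 0, np.float64(19.2)]]
[[0, -0.002, -0.015, -0.003, 0, 0, np.float64(2.4)], [0, -0.004, -0.031, -0.007, 0, 0, np.float64(4.8)], [0, -0.005, -0.046, -0.01, 0, 0, np.float64(7.2)], [0, -0.007, -0.061, -0.013, 0, 0, np.float64(9.6)], [0, -0.009, -0.076, -0.016, 0, 0, np.float64(12.0)], [0, -0.011, -0.092, -0.02, 0, 0, np.float64(14.4)], [0, -0.012, -0.107, -0.023, 0, 0, np.float64(16.8)], [0, -0.014, -0.122, -0.026, 0, 0, np.float64(19.2)]]
[[0, 0.0, 0.0, 0.016, 0, 0, np.float64(0.0)], [0, 0.0, 0.0, 0.032, 0, 0, np.float64(0.0)], [0, 0.0, 0.0, 0.048, 0, 0, np.float64(0.0)], [0, 0.0, 0.0, 0.065, 0, 0, np.float64(0.0)], [0, 0.0, 0.0, 0.081, 0, 0, np.float64(0.0)], [0, 0.0, 0.0, 0.097, 0, 0, np.float64(0.0)], [0, 0.0, 0.0, 0.113, 0, 0, np.float64(0.0)], [0, 0.0, 0.0, 0.129, 0, 0, np.float64(0.0)]]
```

Request:
carry_out(motion=[[[0,0.003,-0.015,-0.004,0,0,2],[0,0.007,-0.03,-0.007,0,0,5],[0,0.01,-0.045,-0.01,0,0,7],[0,0.013,-0.06,-0.013,0,0,10],[0,0.017,-0.075,-0.016,0,0,12],[0,0.02,-0.09,-0.019,0,0,14],[0,0.023,-0.105,-0.023,0,0,17],[0,0.027,-0.12,-0.026,0,0,19.2]]])

```text
t: 14.3
tcp_pos: [0.5415, -0.2663, 0.2579]
tool_rot: [-0.0, -0.044, 0.999, 0.0]
force: [0.2, -0.2, -0.1]
finger_gap: -0.001
gripper_force: 0.0
```

Request:
carry_out(motion=[[[0,-0.002,-0.015,-0.003,0,0,2],[0,-0.004,-0.031,-0.007,0,0,5],[0,-0.005,-0.046,-0.01,0,0,7],[0,-0.007,-0.061,-0.013,0,0,10],[0,-0.009,-0.076,-0.016,0,0,12],[0,-0.011,-0.092,-0.02,0,0,14],[0,-0.012,-0.107,-0.023,0,0,17],[0,-0.014,-0.122,-0.026,0,0,19.2]]])

```text
t: 15.1
tcp_pos: [0.5664, -0.3863, 0.2843]
tool_rot: [-0.0, 0.123, 0.992, 0.0]
force: [0.7, 0.4, -0.0]
finger_gap: 0.002
gripper_force: 0.0
```

Request:
carry_out(motion=[[[0,0,0,0.01,0,0,0],[0,0,0,0.03,0,0,0],[0,0,0,0.05,0,0,0],[0,0,0,0.07,0,0,0],[0,0,0,0.09,0,0,0],[0,0,0,0.105,0,0,0],[0,0,0,0.105,0,0,0],[0,0,0,0.105,0,0,0]]])

```text
t: 15.9
tcp_pos: [0.5665, -0.3848, 0.1791]
tool_rot: [-0.0, 0.121, 0.993, 0.0]
force: [-0.0, -0.4, 0.7]
finger_gap: -0.003
gripper_force: 0.0
```

Run:
```python
from h import *
from workcell import *
look("short"); p=observe()["tcp_pos"]
s=camera("scene");C=cloud(s); m=(np.hypot(C[...,0]-p[0],C[...,1]-p[1])<.025)&(C[...,2]>.03); Q=C[m]
for a in np.arange(.14,.26,.01):
    q=Q[(Q[:,2]>=a)&(Q[:,2]<a+.01)]
    if len(q): print(a.round(2),len(q),q.mean(0).round(3))
cv2.imwrite("pics/e.png",cv2.resize(s["image"][150:330,260:500,::-1],(640,480),interpolation=cv2.INTER_CUBIC))
```

```text
t 15.9 tcp [ 0.5665 -0.3848  0.1791] force [-0.  -0.4  0.7] corner u -0.0442 lat -0.0001
lid short (np.int64(906), np.float64(102.4), array([ 98.9, 105.1]), np.float64(0.077))
0.2 5 [ 0.558 -0.387  0.209]
0.21 63 [ 0.559 -0.387  0.216]
0.22 82 [ 0.559 -0.387  0.225]
0.23 81 [ 0.558 -0.387  0.235]
0.24 55 [ 0.557 -0.384  0.245]
0.25 135 [ 0.558 -0.385  0.256]
```

View pics/e.png

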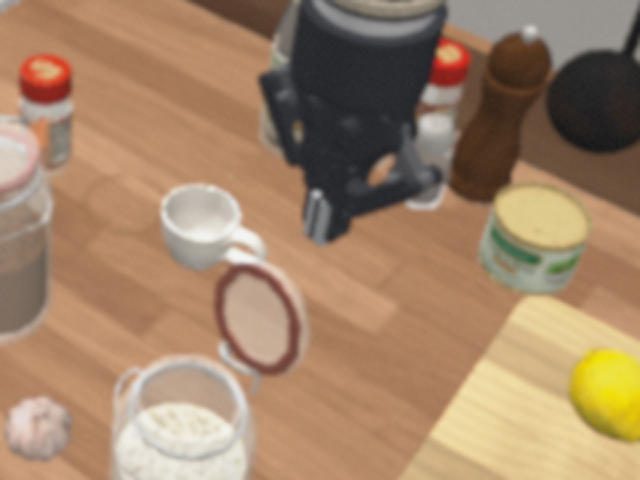

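Request:
carry_out(motion=[[[0,0,0,0.005,0,0,0],[0,0,0,0.01,0,0,0],[0,0,0,0.015,0,0,0],[0,0,0,0.02,0,0,0],[0,0,0,0.023,0,0,0],[0,0.003,0,0.023,0,0,0],[0,0.006,0,0.023,0,0,0],[0,0.009,0,0.023,0,0,0]]])

```text
t: 16.8
tcp_pos: [0.5575, -0.3829, 0.1564]
tool_rot: [0.0, 0.121, 0.993, -0.0]
force: [-0.4, 0.9, 0.2]
finger_gap: 0.002
gripper_force: 0.0
```

Request:
carry_out(motion=[[[0,0.003,0,0,0,0,0],[0,0.005,0,0,0,0,0],[0,0.007,0,0,0,0,0],[0,0.01,0,0,0,0,0],[0,0.012,0,0,0,0,0],[0,0.015,0,0,0,0,0],[0,0.017,0,0,0,0,0],[0,0.02,0,0,0,0,0]]])

```text
t: 17.6
tcp_pos: [0.5384, -0.3781, 0.1564]
tool_rot: [0.0, 0.121, 0.993, -0.0]
force: [1.0, -1.0, 0.2]
finger_gap: 0.001
gripper_force: 0.5
```

Request:
carry_out(motion=[[[0,0.001,0,0,0,0,0],[0,0.002,0,0,0,0,0],[0,0.004,0,-0.001,0,0,0],[0,0.006,0,-0.001,0,0,0],[0,0.008,0,-0.001,0,0,0],[0,0.01,0,-0.001,0,0,0],[0,0.013,0,-0.001,0,0,0],[0,0.015,0,-0.001,0,0,0]]])

```text
t: 18.4
tcp_pos: [0.5234, -0.3744, 0.1573]
tool_rot: [-0.0, 0.121, 0.993, -0.0]
force: [0.8, 0.2, -0.2]
finger_gap: -0.001
gripper_force: 0.3
```

```bash
python3 -c "
from h import *
look('short')"
```

```text
t 18.4 tcp [ 0.5234 -0.3744  0.1573] force [ 0.8  0.2 -0.2] corner u 0.0001 lat 0.0001
lid short (np.int64(646), np.float64(81.1), array([77. , 89.2]), np.float64(0.078))
```

Going as with the first lid.

Request:
carry_out(motion=[[[0,0.002,0,0,0,0,0],[0,0.004,0,0,0,0,0],[0,0.006,0,0,0,0,0],[0,0.008,0,0.001,0,0,0],[0,0.01,0,0.001,0,0,0],[0,0.013,0,0.002,0,0,0],[0,0.015,0,0.002,0,0,0],[0,0.017,0,0.003,0,0,0]]])

```text
t: 19.25
tcp_pos: [0.507, -0.3703, 0.1542]
tool_rot: [-0.0, 0.121, 0.993, 0.0]
force: [0.0, -0.4, 0.7]
finger_gap: -0.004
gripper_force: 0.3
```

Request:
carry_out(motion=[[[0,0.002,0,0.001,0,0,0],[0,0.004,0,0.001,0,0,0],[0,0.006,0,0.002,0,0,0],[0,0.008,0,0.003,0,0,0],[0,0.01,0,0.004,0,0,0],[0,0.012,0,0.005,0,0,0],[0,0.013,0,0.006,0,0,0],[0,0.015,0,0.007,0,0,0]]])

```text
t: 20.05
tcp_pos: [0.4927, -0.3667, 0.1471]
tool_rot: [0.0, 0.121, 0.993, 0.0]
force: [0.1, -0.5, 1.0]
finger_gap: 0.004
gripper_force: 0.1
```

Request:
carry_out(motion=[[[0,0.002,0,0.001,0,0,0],[0,0.003,0,0.002,0,0,0],[0,0.005,0,0.004,0,0,0],[0,0.007,0,0.005,0,0,0],[0,0.008,0,0.006,0,0,0],[0,0.01,0,0.008,0,0,0],[0,0.012,0,0.009,0,0,0],[0,0.013,0,0.011,0,0,0]]])

```text
t: 20.85
tcp_pos: [0.4798, -0.3635, 0.1361]
tool_rot: [-0.0, 0.121, 0.993, 0.0]
force: [0.9, -0.4, 0.4]
finger_gap: -0.006
gripper_force: 0.1
```

Request:
carry_out(motion=[[[0,0.001,0,0.002,0,0,0],[0,0.003,0,0.003,0,0,0],[0,0.004,0,0.005,0,0,0],[0,0.005,0,0.007,0,0,0],[0,0.007,0,0.008,0,0,0],[0,0.008,0,0.01,0,0,0],[0,0.009,0,0.012,0,0,0],[0,0.01,0,0.014,0,0,0]]])

```text
t: 21.65
tcp_pos: [0.4703, -0.3612, 0.122]
tool_rot: [-0.0, 0.121, 0.993, -0.0]
force: [1.3, -0.6, 0.2]
finger_gap: -0.004
gripper_force: 0.1
```

```bash
python3 -c "
from h import *
look('short')"
```

```text
t 21.65 tcp [ 0.4703 -0.3612  0.122 ] force [ 1.3 -0.6  0.2] corner u 0.0549 lat 0.0006
lid short (np.int64(938), np.float64(27.4), array([20.7, 41.7]), np.float64(0.059))
```

Contact when shut is expected at about 0.109 (35 mm below the tall one).

Request:
carry_out(motion=[[[0,0,0,0.001,0,0,0],[0,0.001,0,0.003,0,0,0],[0,0.001,0,0.004,0,0,0],[0,0.002,0,0.006,0,0,0],[0,0.002,0,0.008,0,0,0],[0,0.002,0,0.009,0,0,0],[0,0.002,0,0.01,0,0,0],[0,0.002,0,0.011,0,0,0]]])

```text
t: 22.5
tcp_pos: [0.4685, -0.3607, 0.1111]
tool_rot: [0.0, 0.121, 0.993, -0.0]
force: [-0.1, -0.3, -0.0]
finger_gap: 0.005
gripper_force: 0.0
```

Request:
carry_out(motion=[[[0,0,0,0,0,0,0],[0,0,0,0.001,0,0,0],[0,0,0,0.001,0,0,0],[0,0,0,0.001,0,0,0],[0,0,0,0.002,0,0,0],[0,0,0,0.002,0,0,0],[0,0,0,0.002,0,0,0],[0,0,0,0.002,0,0,0]]])

```text
t: 23.3
tcp_pos: [0.4685, -0.3607, 0.1092]
tool_rot: [0.0, 0.121, 0.993, -0.0]
force: [0.6, -0.0, 0.6]
finger_gap: -0.001
gripper_force: 0.0
```

```bash
python3 -c "
from h import *
lidtop('short')"
```

```text
23.3 [ 0.4685 -0.3607  0.1092] [ 0.6 -0.   0.6] 860
-0.025 279 0.1321
-0.01 331 0.1336
0.005 168 0.1338
0.02 102 0.1335
```

Request:
carry_out(motion=[[[0,0,0,0.0005,0,0,0],[0,0,0,0.001,0,0,0],[0,0,0,0.001,0,0,0],[0,0,0,0.0015,0,0,0],[0,0,0,0.002,0,0,0],[0,0,0,0.002,0,0,0],[0,0,0,0.002,0,0,0],[0,0,0,0.002,0,0,0]]])

```text
t: 24.15
tcp_pos: [0.4685, -0.3608, 0.1083]
tool_rot: [0.0, 0.121, 0.993, -0.0]
force: [-0.3, 1.1, 7.0]
finger_gap: 0.004
gripper_force: 3.4
```

Request:
carry_out(motion=[[[0,0,0,0.0005,0,0,0],[0,0,0,0.0005,0,0,0],[0,0,0,0.0005,0,0,0],[0,0,0,0,0,0,0],[0,0,0,-0.01,0,0,0],[0,0,0,-0.04,0,0,0],[0,0,0,-0.08,0,0,0],[0,0,0,-0.12,0,0,0]]])

```text
t: 24.95
tcp_pos: [0.4681, -0.3604, 0.2283]
tool_rot: [-0.0, 0.121, 0.993, 0.0]
force: [0.3, -0.8, 0.1]
finger_gap: 0.001
gripper_force: 0.0
```

Request:
carry_out(motion=[[[0,0,0,-0.03,0,0,0],[0,0,0,-0.05,0,0,0],[0,0,0,-0.05,0,0,0],[0,0,0,-0.05,0,0,0],[0,0,0,-0.05,0,0,0],[0,0,0,-0.05,0,0,0],[0,0,0,-0.05,0,0,0],[0,0,0,-0.05,0,0,0]]])

```text
t: 25.75
tcp_pos: [0.4682, -0.3605, 0.2764]
tool_rot: [-0.001, 0.121, 0.993, 0.001]
force: [0.6, 0.9, 0.1]
finger_gap: -0.001
gripper_force: 0.0
```

```bash
python3 -c "
from h import *
from workcell import camera
lidtop('short');lidtop('tall')
cv2.imwrite('pics/f.png',camera('scene')['image'][:,:,::-1])"
```

```text
25.75 [ 0.4682 -0.3605  0.2764] [0.6 0.9 0.1] 1171
-0.025 289 0.1323
-0.01 327 0.1335
0.005 316 0.1339
0.02 232 0.1337
25.8 [ 0.4683 -0.3606  0.2766] [-0.6 -0.  -0.1] 801
-0.025 252 0.1664
-0.01 214 0.1686
0.005 193 0.1688
0.02 134 0.1687
```

View pics/f.png

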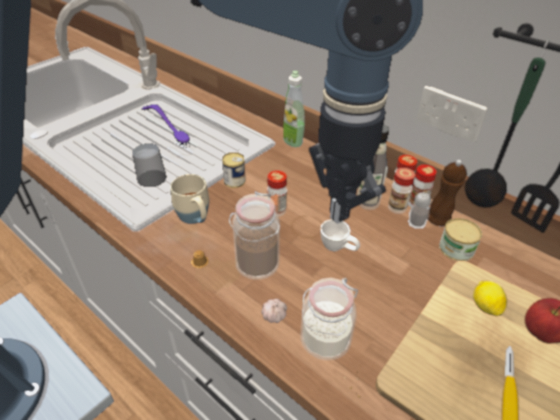

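Both lids lie shut (tall at (257,205), short at (330,295)). The jars, mug, garlic and capsule are at their old pixels, and the gripper hangs clear above.

```bash
python3 -c "
from workcell import *
print(sign_off())"
```

```text
the job is handed in; nothing more can be done
None
```

I pushed both jar lids over from behind and pressed them shut. The last picture shows both lids flat, the jars and the things round them in place, and the arm clear; I handed the job in at about 26 s, and `sign_off()` did not report the verdict.

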